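Charge the filter tube from the tipping jug

TASK

Turn the white jug on its swivel stand until its spout faces the clear filter tube, only then tip it with its side lever so that the ceramic ball in it rolls into the tube on top of the one already there, and let the jug swing back upright. Then press both balls down the tube with the tamper until the grid under them sits firmly on the tube's bottom (a firm push of about 15 N, never a hard one: the balls are brittle), and leave the tamper standing on them in the tube. Leave the other things on the shelf where they are.

Things in the scene. Friction and masses are not known exactly. Their poses are not given: they have to be found in the camera images.
- swivel_axis (a point): point on the jug stand's upright swivel axis at the shelf surface (z = 0), turning with the jug: its x axis points where the spout points, z up. The upright jug's round body is centred on this axis
- stand: fixed dark steel foot (144 mm disc, 36 mm column) on the swivel axis; origin at its underside. It carries a swivelling steel yoke whose two arms stand 45 mm ahead of the axis (towards the spout), 62 mm to each side, up to 232 mm high. In the yoke hangs the white plastic jug: 98 mm wide at the rim, 105 mm high, base 180 mm and rim 285 mm above the shelf when upright
- swivel (a joint): swivel of yoke and jug about the vertical axis, rad, growing anticlockwise seen from above; stays where left (about 0.8 N m of friction, 9 N at the handle). Push the handle or another part sideways to turn it
- jug (a joint): tilt of the jug, rad: 0 upright (a stop), grows as the spout goes forward and down, 1.92 at its end stop. The level pivot lies 45 mm ahead of the swivel axis (towards the spout), 220 mm above the shelf. A weak spring swings it back upright in about a second when let go. The ball rolls out between about 1.5 rad and the end stop
- spout_tip (a point): middle of the spout's lip; upright it is 74 mm ahead of the swivel axis and 307 mm above the shelf. The spout is a 60 mm wide trough
- handle (a point): middle of the upright grip of the jug's loop handle, opposite the spout: a 14 mm thick bar 89 mm behind the swivel axis, upright from 212 to 260 mm above the shelf when the jug is upright; the loop's top is 277 mm high
- lever_tip (a point): centre of the crosswise rubber roller (18 mm thick, 40 mm long) ending the jug's flat steel side lever (26 mm wide), left of the spout direction, 125 mm from the jug's middle plane. It moves on an arc of 100 mm radius about the tilt pivot: 55 degrees above level, ahead of the pivot, when upright; 55 degrees below level at full tilt. Pressing it down with 2 to 6 N tips the jug
- tube_mouth (a point): centre of the rim of the fixed, upright, clear filter tube, 158 mm above the shelf. The mouth is 116 mm wide inside down to 145 mm high, narrows as a cone to 60 mm at 125 mm high, then is a straight 60 mm bore to a floor 8 mm above the shelf. Foot plate 120 mm square. It stands about 150 mm from the swivel axis, where the turned spout pours
- grid (a joint): slide of the grid, a grey 56 mm disc 10 mm thick in the tube's bore, m: 0 at the top of its travel (its top face 48 mm above the shelf), grows downward, 0.030 when it sits on the bottom stop. Grips the bore: takes about 4 N to move, up to twice that through the stacked balls
- ball1: white ceramic filter ball in the jug, 48 mm diameter, 60 g; its centre is point ball1_center
- ball1_center (a point): centre of ball1, at the bottom of the jug at the start
- ball2: white ceramic filter ball, like ball1, that already lies on the grid in the tube; its centre is point ball2_center
- ball2_center (a point): centre of ball2. With both balls in the tube and the grid at the bottom, the upper ball's top is about 113 mm above the shelf, 143 mm before pressing
- tamper: loose tamper, standing. Round foot 55 mm wide, 26 mm high, hollow below (44 mm wide, 14 mm deep, it caps a ball and goes into the bore with 2.5 mm play all round); shaft 16 mm thick; black round grip 28 mm thick from 119 to 175 mm above the underside. Origin at the centre of the underside, z to the grip. About 160 g. When the balls are home its underside is about 99 mm above the shelf
- cup: bystander: grey plastic cup, 68 mm wide, 75 mm high; origin at the centre of its underside
- dish: bystander: frosted glass dish, 110 mm wide, 35 mm high; origin at the centre of its underside
- cave: bystander: green silicone shrimp cave, an arch 90 x 110 x 60 mm; origin at the centre of its underside
- spoon: bystander: grey plastic spoon, 160 mm long; origin at the centre of its underside
- scraper: bystander: black magnetic algae scraper, 85 x 50 x 46 mm; origin at the centre of its underside
- bottle: bystander: white bottle with black cap, 60 mm wide, 140 mm high; origin at the centre of its underside
- sponge: bystander: grey filter sponge, 100 x 70 x 45 mm; origin at the centre of its underside

How it is judged:
On the way, in this order (a step that is already met when the one before it is completed fails the run):
1. the jug, still upright with its ball in it, faces the tube with its spout (tube centre within 20 mm of the spout's line) (y of tube_mouth in the frame of swivel_axis between -0.02 and 0.02 m and x of tube_mouth in the frame of swivel_axis above 0.05 m and value of joint jug below 0.15 rad and height (world z) of ball1_center above 0.17 m), for 0.1 s.
2. both balls lie in the tube (horizontal distance between each of ball1_center, ball2_center and tube_mouth below 0.03 m and height (world z) of each of ball1_center, ball2_center below 0.145 m), for 0.2 s.
3. the tamper presses the upper ball with more than 8 N while the grid is within 2.5 mm of its bottom stop (value of joint grid above 0.0275 m and contact force between tamper and ball1 above 8 N), for 0.1 s.
At the end, for the whole second after the job is handed in: Both balls lie in the tube (within 30 mm of its axis), the grid is within 2.5 mm of its bottom stop, the jug is upright again (under 0.15 rad), and the tamper, let go, rests on the balls in the tube (underside 80 to 120 mm above the shelf, within 30 mm of the axis, leaning under 0.4 rad) (all of step 2 and value of joint jug below 0.15 rad and value of joint grid above 0.0275 m and horizontal distance between tamper and tube_mouth below 0.03 m and angle between tamper's own z axis and vertical below 0.4 rad and height (world z) of tamper between 0.08 and 0.12 m and linear speed of each of tamper, ball1, ball2 below 0.03 m/s); the robot touches nothing.
It fails at once if the jug is tipped (over 0.5 rad) while its spout does not face the tube (tube centre more than 35 mm off the spout's line) (value of joint jug above 0.5 rad and not (y of tube_mouth in the frame of swivel_axis between -0.035 and 0.035 m and x of tube_mouth in the frame of swivel_axis above 0.05 m)).
It fails at once if the brittle ball is pressed with more than 60 N (contact force between tamper and ball1 above 60 N).
It fails at once if a ball falls on the shelf ((height (world z) of ball1_center below 0.04 m and horizontal distance between ball1_center and tube_mouth above 0.04 m) or (height (world z) of ball2_center below 0.04 m and horizontal distance between ball2_center and tube_mouth above 0.04 m)).
It fails at once if a bystander is moved more than 30 mm (distance of any of cup, dish, cave, spoon, scraper, bottle, sponge from where it was at the start of the episode above 0.03 m).
It also fails if it takes over 70 s, if anything falls off the work surface, if the arm or the gripper's body presses on something with over 40 N, if the wrist force passes 120 N, or if a joint passes its speed limit or range.

ROBOT

A 6-joint arm with a two-finger parallel gripper is mounted at the origin on the work surface. World frame = base frame: x ahead of the robot, y to its left, z up, the work surface at z = 0. Lengths are in m, angles in rad, forces in N, time in s.
With the tool pointing down it reaches from about 0.25 to 0.725 m from the base axis. Payload 9.7 kg.
Tool frame: the origin (TCP) lies at the very end of the fingers, on their centre line; the grasp point (between the pads) lies 19 mm behind it; z points along the fingers, y is the line along which they close (so a half turn about z gives the same grasp; the last joint's range is limited). The gripper opens to 85 mm and grips with 20 to 120 N. Pads are 22 mm wide; open, the fingers measure 114 mm over their backs; the gripper's body (76 mm by 85 mm) begins 54 mm behind the grasp point. The pads swing forward as they close: fully open they stand 13 mm farther back than shut.
Start: joints at [1.224, 0.087, 0.176, 1.66, 0, 1.571], TCP at [0.187, 0.517, 0.231] pointing down, gripper open.
Joint ranges: [-3.13, 3.13], [-0.85, 1.81], [-1.15, 1.24], [-2.2, 2.28], [-1.44, 1.52], [-3.14, 3.14]. Speed limits (rad/s): [2.22, 2.22, 2.57, 3.14, 3.14, 3.14].

INTERFACE

Orientations are given as a rotation vector (axis times angle).
In Python, from cell import telemetry, snapshot, order gives the robot as it stands. The module is installed in compiled form; this text tells all that it offers.
- The arm moves only by the tool carry_out, never from a script. Its argument "targets" is a list of rows, each a list of 3 entries, a list of its own where there are three numbers: the shift along the tool's x, y, z in m, then the turn, a rotation vector about the tool's x, y, z in units of 5 degrees (1.0 is 5 degrees), then the opening, from -1 (shut) to 1 (fully open), so that 0 is half open. A call has 1 to 12 rows; each row is the pose to reach, as a shift and turn from the pose commanded when the call began, along the tool's axes at that moment; what a row does not reach only later rows make up. A row lasts 1/8 s, in which the tool goes at most 62.5 mm and 10.7 degrees, less where a joint would pass 70% of its speed; a pose out of reach is approached as far as the arm can. A call with a gripper value outside its range is refused whole. The fingers move at their own pace and stop on an object; "squeeze" is the grip in N (left out, the last holds). Time passes only in rows, so rows that repeat a pose let the fingers close. It gives the time, the measured TCP pose, the force and the opening at its end, in the units of the state.
- telemetry.read_state(): the state, without advancing time (a new reading comes with each control period).
- snapshot(name): name is "scene" or "side" or "wrist"; returns a dict with "color" (400x640x3 uint8, blue, green, red), "fx", "fy", "cx", "cy" (pixels), "xyz" and "rotation" of the camera in the world; the wrist camera has in their place "hand_eye" (4x4, takes a point from camera to tool coordinates, whose origin is the TCP and whose axes are the flange's). Camera axes: x right, y down, z forward; pixel columns grow to the right and rows downward; lengths in m; the calibration is good to about 2 mm. A picture is of the moment at which its call begins: read the wrist's pose just before it. There is no depth.
- order.hand_in(): hands the job in, once; it reports no verdict.
The state is a dict: "time_s": time; "q": joint angles; "dq": joint speeds; "effort": joint torques, N m; "tcp_pos": TCP position; "orientation": TCP orientation; "wrist_force": force on the tool from outside, world axes, zero at the start; "torque": the same for the moment, N m; "finger_gap": opening from 0.0 (shut) to 1.0 (fully open).
Only numpy, scipy, OpenCV 4.12 (cv2) and the standard library are available. Lean on these libraries where they do the work, as an engineer would, in place of code of your own. Each camera call takes 0.05 s, during which the arm holds its last target. There are 200 camera calls.

## Working session

There is one attempt and no reset: what is moved stays moved. The work goes in short steps, Python scripts to look and compute and a tool call to move; the robot and the scene stay as the last step left them, time stands still between calls to the robot, and variables do not carry over. Pictures are saved under pics/ and viewed, on a budget of 10 in all, crops included, one or two more only if the job needs it, and the job is handed in when it is done.

Besides the shell and the picture viewer there is one more tool, called as name(argument=value, ...) on one line, values as JSON. carry_out: Moves the arm, as the interface text tells. Its arguments: {"type":"object","properties":{"targets":{"type":"array"},"squeeze":{"type":"number"}},"required":["targets"]}

```bash
mkdir -p pics
cat > h.py <<'E'
import numpy as np, cv2, json
from scipy.spatial.transform import Rotation as R
from cell import telemetry, snapshot, order
def cam(name):
    s=telemetry.read_state(); d=snapshot(name)
    if 'hand_eye' in d:
        T=np.eye(4); T[:3,:3]=R.from_rotvec(s['orientation']).as_matrix(); T[:3,3]=s['tcp_pos']
        M=T@np.array(d['hand_eye'])
        d['P'],d['M']=M[:3,3],M[:3,:3]
    else:
        d['P']=np.array(d['xyz']); r=np.array(d['rotation']); d['M']=r if r.shape==(3,3) else R.from_rotvec(r).as_matrix()
    return d
def ray(d,u,v):
    return d['P'], d['M']@np.array([(u-d['cx'])/d['fx'],(v-d['cy'])/d['fy'],1])
def plane(d,u,v,z):
    p,r=ray(d,u,v); return p+r*(z-p[2])/r[2]
def proj(d,X):
    c=d['M'].T@(np.array(X)-d['P']); return np.array([c[0]/c[2]*d['fx']+d['cx'],c[1]/c[2]*d['fy']+d['cy']])
def rel(X,rv=None):
    "world point -> shift in current tool axes"
    s=telemetry.read_state(); m=R.from_rotvec(s['orientation'])
    return m.inv().apply(np.array(X)-s['tcp_pos'])
E
python3 - <<'E'
from h import *
for n in ('scene','side','wrist'):
    d=cam(n); cv2.imwrite(f'pics/{n}0.png',d['color']); print(n,d['P'].round(3),d['M'].round(3).tolist(),d['fx'],d['cx'],d['cy'])
s=telemetry.read_state(); print(s)
E
```

```text
scene [ 1.499 -0.053  0.983] [[0.108, 0.653, -0.75], [0.994, -0.08, 0.073], [-0.012, -0.754, -0.657]] 416.43157038258863 315.7605896769771 197.982064236156
side [0.126 0.64  1.106] [[-0.783, -0.486, 0.387], [-0.621, 0.598, -0.507], [0.015, -0.637, -0.77]] 482.34821099356367 322.0861829741516 203.96179211470002
wrist [0.122 0.54  0.375] [[0.34, 0.906, 0.254], [0.94, -0.327, -0.093], [-0.001, 0.27, -0.963]] 317.60693081745495 319.53687811159307 204.31822379587848
{'time_s': 0.15, 'q': array([1.22399130e+00, 8.73215966e-02, 1.75351532e-01, 1.65976382e+00,
       3.11827613e-05, 1.57081349e+00]), 'dq': array([ 0.00064807, -0.0003726 ,  0.00099481,  0.0012744 ,  0.00046542,
       -0.00022071]), 'effort': array([-1.57363643e-04, -5.20762324e+01,  4.65043902e+01,  1.38969763e-02,
       -1.16353587e-05, -9.65476573e-06]), 'tcp_pos': array([0.18688349, 0.5171188 , 0.23077075]), 'orientation': array([-5.42027463e-01, -3.09428494e+00,  1.44208766e-03]), 'wrist_force': array([-0.28105463,  1.11146432, -0.48799335]), 'torque': array([ 0.05787429, -0.021534  ,  0.02861846]), 'finger_gap': 0.9976956876108187}
```

View pics/scene0.png

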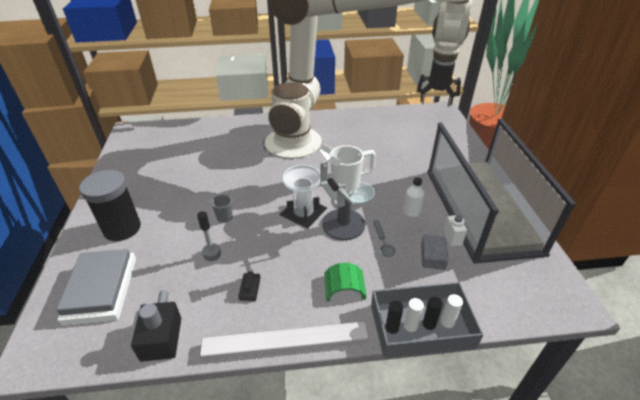

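View pics/side0.png

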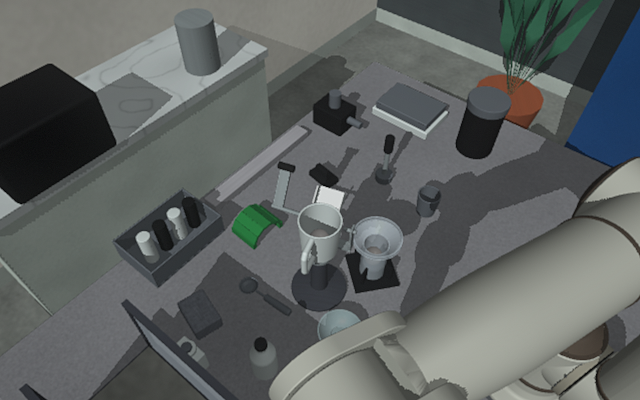

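Scene view: the tube is at (302,205), the jug on its stand at (344,190), and the tamper at (207,240). Side view: tube (375,250), jug (320,240), tamper (385,165). I'll enlarge both views to find the spout, handle and lever.

Run:
```python
from h import *
a=cv2.imread('pics/scene0.png')[130:260,190:390]; b=cv2.imread('pics/side0.png')[120:320,230:460]
a=cv2.resize(a,None,fx=3,fy=3,interpolation=3); b=cv2.resize(b,None,fx=3,fy=3,interpolation=3)
a=cv2.resize(a,(400,260)); 
c1=cv2.imread('pics/scene0.png')[135:245,260:390]; c2=cv2.imread('pics/side0.png')[190:320,270:420]
c1=cv2.resize(c1,(400,338),interpolation=3); c2=cv2.resize(c2,(400,347),interpolation=3)
o=np.zeros((347,800,3),np.uint8); o[:338,:400]=c1; o[:,400:]=c2
cv2.imwrite('pics/c0.png',o)
d=cam('scene'); e=cam('side')
print('stand disc',plane(d,344,222,.01),plane(e,319,287,.01))
print('tube foot',plane(d,302,211,.01),plane(e,373,272,.01))
print('tube rim',plane(d,302,180,.158),plane(e,379,240,.158))
print('tamper',plane(d,212,252,.013),plane(e,384,175,.013),'grip top',plane(d,203,212,.175),plane(e,389,137,.175))
```

```text
stand disc [0.52069602 0.13618888 0.01      ] [0.51022183 0.1418039  0.01      ]
tube foot [0.45015946 0.00169726 0.01      ] [0.42721976 0.01685332 0.01      ]
tube rim [0.46559005 0.00542689 0.158     ] [0.42627041 0.01792089 0.158     ]
tamper [ 0.60573134 -0.29087325  0.013     ] [ 0.59883289 -0.29184815  0.013     ] grip top [ 0.5980287  -0.28873117  0.175     ] [ 0.59994579 -0.28583897  0.175     ]
```

View pics/c0.png

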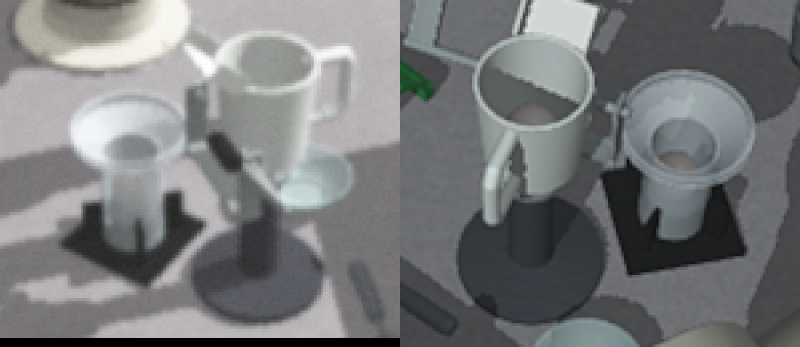

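Left crop: the spout points image-left at about (323,153) in scene pixels. The handle is at (373,161) and the black lever roller at (333,184). Right crop: the spout is at about (327,195), the roller near (285,166), the handle at (305,260) and the tube rim at about (379,239). I'll compute positions from both views.

Run:
```python
from h import *
d=cam('scene'); e=cam('side')
def tri(a,b):
    p,r=ray(d,*a); q,s=ray(e,*b); r/=np.linalg.norm(r); s/=np.linalg.norm(s)
    t=np.linalg.lstsq(np.c_[r,-s],q-p,rcond=None)[0]; x,y=p+t[0]*r,q+t[1]*s
    return ((x+y)/2).round(3),np.linalg.norm(x-y).round(4)
print('rim',tri((302.2,176.6),(379.1,238.6)),plane(d,302.2,176.6,.158),plane(e,379.1,238.6,.158))
print('foot',tri((303.5,212),(372.5,272)))
print('jug rim',tri((347.5,155.5),(320.5,221)),plane(d,347.5,155.5,.285),plane(e,320.5,221,.285))
print('stand',tri((343.5,225),(319,287)))
print('spout',tri((323,152),(327,192)),'handle',tri((374,161),(305,261)),plane(e,305,261,.236),plane(d,374,161,.236),'roller',tri((333,184),(286,167)))
g=np.array(d['color']);
```

```text
rim (array([0.432, 0.008, 0.146]), np.float64(0.0019)) [0.44827756 0.00751089 0.158     ] [0.42840655 0.01433738 0.158     ]
foot (array([ 0.434,  0.007, -0.01 ]), np.float64(0.0013))
jug rim (array([0.516, 0.137, 0.278]), np.float64(0.0041)) [0.52798824 0.13617793 0.285     ] [0.51187823 0.13905274 0.285     ]
stand (array([ 0.517,  0.135, -0.007]), np.float64(0.0019))
spout (array([0.54 , 0.071, 0.306]), np.float64(0.0164)) handle (array([0.495, 0.22 , 0.237]), np.float64(0.0108)) [0.49356913 0.21406153 0.236     ] [0.498172   0.22425836 0.236     ] roller (array([0.667, 0.074, 0.298]), np.float64(0.0008))
```

```bash
cat >> h.py <<'E'
def plan(rows):
    "rows: x,y,z,yaw(deg of tool x),opening -> printed carry_out rows (tool down)"
    s=telemetry.read_state(); m=R.from_rotvec(s['orientation']).as_matrix()
    y0=np.degrees(np.arctan2(m[1,0],m[0,0])); print('yaw',y0.round(1),'pos',s['tcp_pos'].round(4),'tilt',np.degrees(np.arccos(-m[2,2])).round(2))
    for x,y,z,yaw,g in rows:
        sh=m.T@(np.array([x,y,z])-s['tcp_pos']); t=-((yaw-y0+180)%360-180)/5
        print([sh.round(3).tolist(),[0,0,round(t,2)],g])
E
python3 - <<'E'
from h import *
plan([(.187,.517,.36,160,0),(.492,.221,.36,106.5,0)])
E
```

```text
yaw 160.1 pos [0.1869 0.5172 0.2311] tilt 0.02
[[-0.0, -0.0, -0.129], [0, 0, np.float64(0.03)], 0]
[[-0.388, -0.175, -0.129], [0, 0, np.float64(10.73)], 0]
```

carry_out(targets=[[[0,0,-0.06],[0,0,0],0],[[0,0,-0.125],[0,0,0],0],[[-0.05,-0.022,-0.129],[0,0,1.5],0],[[-0.1,-0.045,-0.129],[0,0,3],0],[[-0.15,-0.067,-0.129],[0,0,4.5],0],[[-0.2,-0.09,-0.129],[0,0,6],0],[[-0.25,-0.112,-0.129],[0,0,7.5],0],[[-0.3,-0.135,-0.129],[0,0,9],0],[[-0.35,-0.158,-0.129],[0,0,10],0],[[-0.388,-0.175,-0.129],[0,0,10.7],0],[[-0.388,-0.175,-0.129],[0,0,10.7],0],[[-0.388,-0.175,-0.129],[0,0,10.7],0]])

```text
time_s: 1.85
tcp_pos: [0.4922, 0.2209, 0.3603]
orientation: [-1.877, -2.519, 0.0]
wrist_force: [-0.8, 0.0, -0.2]
finger_gap: 0.498
```

Run:
```python
from h import *
d=cam('wrist'); im=d['color'].copy(); s=telemetry.read_state(); print(s['tcp_pos'],s['finger_gap'],s['q'].round(2))
h=np.radians(-73.5); A=np.array([.517,.136,0])
def J(x,y,z): return A+np.array([np.cos(h)*x-np.sin(h)*y,np.sin(h)*x+np.cos(h)*y,z])
for p in [J(-.089,0,.277),J(-.089,0,.236),J(0,0,.285),J(.074,0,.307),J(.102,.125,.302)]+[J(.049*np.cos(t),.049*np.sin(t),.285) for t in np.arange(0,6.3,.4)]:
    cv2.circle(im,tuple(int(v) for v in proj(d,p)),2,(0,0,255),-1)
cv2.imwrite('pics/w1.png',im)
e=cam('side'); cv2.imwrite('pics/side1.png',e['color'])
```

```text
[0.49189489 0.22127084 0.36044686] 0.5044690758531682 [0.42 0.16 0.51 1.93 0.   1.7 ]
```

View pics/w1.png

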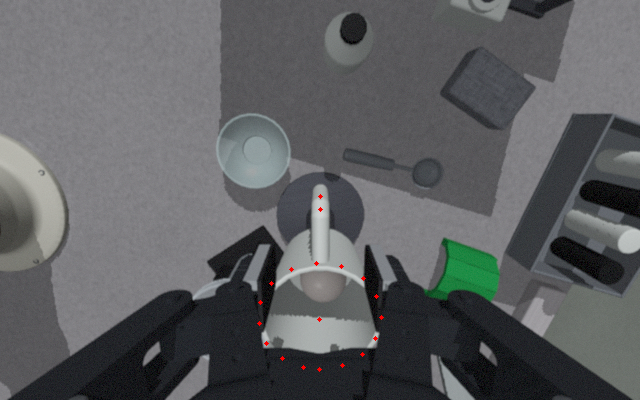

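The predicted jug points (red) match the image. The handle at (320,210) is centred between the fingers, and ball1 is at (322,283). Next: descend, then turn the handle through an arc.

Run:
```python
from h import *
A=np.array([.517,.136])
r=[(.4917,.2213,.30,106.5,-0.3),(.4917,.2213,.235,106.5,-.55)]
for a in np.linspace(106.5,57,9)[1:]:
    t=np.radians(a); r.append((A[0]+.089*np.cos(t),A[1]+.089*np.sin(t),.235,a,-.55))
plan(r)
```

```text
yaw 106.7 pos [0.4918 0.2215 0.3605] tilt 0.02
[[-0.0, -0.0, 0.061], [0, 0, np.float64(0.04)], -0.3]
[[-0.0, -0.0, 0.126], [0, 0, np.float64(0.04)], -0.55]
[[-0.001, 0.009, 0.126], [0, 0, np.float64(1.28)], -0.55]
[[-0.002, 0.019, 0.126], [0, 0, np.float64(2.52)], -0.55]
[[-0.005, 0.028, 0.126], [0, 0, np.float64(3.76)], -0.55]
[[-0.008, 0.037, 0.126], [0, 0, np.float64(4.99)], -0.55]
[[-0.013, 0.046, 0.126], [0, 0, np.float64(6.23)], -0.55]
[[-0.018, 0.054, 0.126], [0, 0, np.float64(7.47)], -0.55]
[[-0.025, 0.061, 0.126], [0, 0, np.float64(8.71)], -0.55]
[[-0.032, 0.067, 0.126], [0, 0, np.float64(9.94)], -0.55]
```

carry_out(targets=[[[0,0,0.045],[0,0,0],0],[[0,0,0.09],[0,0,0],0],[[0,0,0.126],[0,0,0],0],[[0,0,0.126],[0,0,0],-0.55],[[0,0,0.126],[0,0,0],-0.55],[[0,0,0.126],[0,0,0],-0.55]], squeeze=20)

```text
time_s: 2.7
tcp_pos: [0.4929, 0.2213, 0.2364]
orientation: [1.875, 2.519, 0.004]
wrist_force: [-0.2, -0.2, -0.1]
finger_gap: 0.223
```

carry_out(targets=[[[-0.001,0.009,0],[0,0,1.25],-0.55],[[-0.002,0.019,0],[0,0,2.5],-0.55],[[-0.005,0.028,0],[0,0,3.75],-0.55],[[-0.008,0.037,0],[0,0,5],-0.55],[[-0.013,0.046,0],[0,0,6.25],-0.55],[[-0.018,0.054,0],[0,0,7.5],-0.55],[[-0.025,0.061,0],[0,0,8.7],-0.55],[[-0.032,0.067,0],[0,0,9.9],-0.55],[[-0.032,0.067,0],[0,0,9.9],-0.55]])

```text
time_s: 3.82
tcp_pos: [0.5661, 0.2104, 0.236]
orientation: [-2.758, -1.5, -0.004]
wrist_force: [-1.2, 4.8, 1.0]
finger_gap: 0.222
```

carry_out(targets=[[[0,0,0],[0,0,0],0],[[0,0,0],[0,0,0],0],[[0,0,-0.05],[0,0,0],0],[[0,0,-0.11],[0,0,0],0],[[0,0,-0.165],[0,0,0],0],[[0,0,-0.165],[0,0,0],0]])

```text
time_s: 4.58
tcp_pos: [0.5662, 0.2094, 0.4038]
orientation: [2.758, 1.501, 0.012]
wrist_force: [0.4, 0.3, -0.7]
finger_gap: 0.502
```

Run:
```python
from h import *
d=cam('wrist'); im=d['color'].copy(); s=telemetry.read_state(); print(s['tcp_pos'],s['finger_gap'],s['q'].round(2))
h=np.radians(-122); A=np.array([.517,.136,0])
def J(x,y,z): return A+np.array([np.cos(h)*x-np.sin(h)*y,np.sin(h)*x+np.cos(h)*y,z])
sc=cam('scene'); e=cam('side')
def draw(d,im,pre=1):
  for p in [J(-.089,0,.277),J(-.089,0,.236),J(.074,0,.307),J(.074,.03,.307),J(.074,-.03,.307),J(.102,.125,.302),J(.102,.105,.302),J(.102,.145,.302)]+[J(.049*np.cos(t),.049*np.sin(t),.285) for t in np.arange(0,6.3,.8)]+[np.array([.438,.009,.158])]+[np.array([.438+.058*np.cos(t),.009+.058*np.sin(t),.158]) for t in np.arange(0,6.3,.8)]:
    u,v=proj(d,p); im[int(np.clip(v,0,399)),int(np.clip(u,0,639))]=(0,0,255)
  return im
a=draw(d,im); b=draw(sc,sc['color'].copy())[120:250,250:410]; c=draw(e,e['color'].copy())[180:310,260:420]
o=np.zeros((600,800,3),np.uint8)
o[:300,:480]=cv2.resize(a,(480,300))
o[300:,:369]=cv2.resize(b,(369,300),interpolation=0); o[300:,400:769]=cv2.resize(c,(369,300),interpolation=0)
cv2.imwrite('pics/w2.png',o)
```

```text
[0.56623532 0.20936591 0.4016798 ] 0.4984828867919844 [ 0.35  0.41  0.92  2.08 -0.    2.5 ]
```

View pics/w2.png

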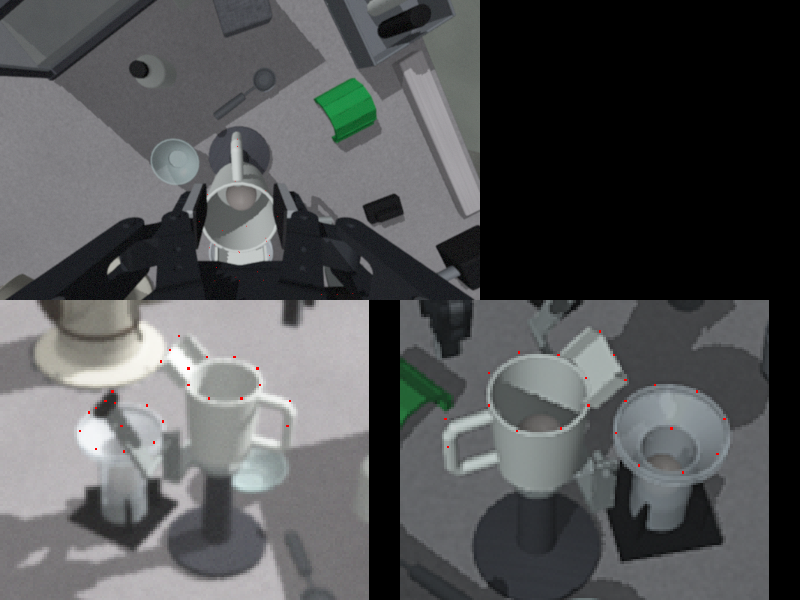

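The spout and lever dots for heading −122° coincide with the jug in both views, spout at about (598,335) and roller at about (107,397). So the jug faces the tube. Next I plan the lever stroke with the fingers shut.

```bash
cat > lev.py <<'E'
from h import *
h=np.radians(-122); A=np.array([.517,.136,0])
def J(x,y,z): return A+np.array([np.cos(h)*x-np.sin(h)*y,np.sin(h)*x+np.cos(h)*y,z])
def P(phi,dz=.009):
    off=np.interp(phi,[-55,-20],[.010,0]); t=np.radians(phi)
    return J(.045+.1*np.cos(t)+off,.125,.22+.1*np.sin(t)+dz)
E
python3 - <<'E'
from lev import *
plan([(*P(55,.098),58,-1),(*P(55,.02),58,-1)]+[(*P(a),58,-1) for a in (52,44,36,28,20,10,0,-10,-18,-26,-34,-42,-50,-53)])
E
```

```text
yaw 57.1 pos [0.566  0.2093 0.3984] tilt 0.05
[[-0.189, 0.125, -0.001], [0, 0, np.float64(-0.17)], -1]
[[-0.189, 0.125, 0.077], [0, 0, np.float64(-0.17)], -1]
[[-0.193, 0.125, 0.091], [0, 0, np.float64(-0.17)], -1]
[[-0.203, 0.125, 0.1], [0, 0, np.float64(-0.17)], -1]
[[-0.212, 0.126, 0.111], [0, 0, np.float64(-0.17)], -1]
[[-0.219, 0.126, 0.123], [0, 0, np.float64(-0.17)], -1]
[[-0.225, 0.126, 0.135], [0, 0, np.float64(-0.17)], -1]
[[-0.23, 0.126, 0.152], [0, 0, np.float64(-0.17)], -1]
[[-0.231, 0.126, 0.17], [0, 0, np.float64(-0.17)], -1]
[[-0.23, 0.126, 0.187], [0, 0, np.float64(-0.17)], -1]
[[-0.226, 0.126, 0.2], [0, 0, np.float64(-0.17)], -1]
[[-0.223, 0.126, 0.213], [0, 0, np.float64(-0.17)], -1]
[[-0.218, 0.126, 0.225], [0, 0, np.float64(-0.17)], -1]
[[-0.212, 0.126, 0.236], [0, 0, np.float64(-0.17)], -1]
[[-0.204, 0.125, 0.246], [0, 0, np.float64(-0.17)], -1]
[[-0.201, 0.125, 0.249], [0, 0, np.float64(-0.17)], -1]
```

carry_out(targets=[[[-0.04,0.027,0],[0,0,0],-1],[[-0.08,0.055,0],[0,0,0],-1],[[-0.12,0.08,0],[0,0,0],-1],[[-0.16,0.105,0],[0,0,0],-1],[[-0.189,0.125,0],[0,0,-0.2],-1],[[-0.189,0.125,0.04],[0,0,-0.2],-1],[[-0.189,0.125,0.077],[0,0,-0.2],-1],[[-0.189,0.125,0.077],[0,0,-0.2],-1]])

```text
time_s: 5.72
tcp_pos: [0.5662, -0.0174, 0.3179]
orientation: [-2.743, -1.524, 0.011]
wrist_force: [-0.1, -0.3, 0.7]
finger_gap: 0.0
```

Run:
```python
from lev import *
s=telemetry.read_state(); print(s['tcp_pos'],s['wrist_force'],s['finger_gap'])
sc=cam('scene'); e=cam('side'); w=cam('wrist')
o=np.zeros((600,800,3),np.uint8)
for k,(d,(u0,v0),(x,y)) in enumerate([(sc,(240,110),(0,0)),(e,(250,150),(400,0))]):
    im=d['color'].copy()
    for p in [s['tcp_pos'],J(.1024,.125,.302),J(.074,0,.307)]:
        u,v=proj(d,p); im[int(v),int(u)]=(0,0,255)
    o[y:y+300,x:x+400]=cv2.resize(im[v0:v0+150,u0:u0+200],(400,300),interpolation=0)
o[300:,:480]=cv2.resize(w['color'],(480,300))
cv2.imwrite('pics/l1.png',o)
plan([(*P(a),58,-1) for a in (55,52,44,36,28,20,10,0,-10,-18,-26,-34,-42,-50,-53)])
```

```text
[ 0.56624404 -0.01737428  0.31785826] [-0.14926572 -0.30281405  0.69957966] 0.00012246369844004274
yaw 58.1 pos [ 0.5681 -0.0172  0.3237] tilt 0.08
[[0.0, 0.0, 0.013], [0, 0, np.float64(0.03)], -1]
[[-0.004, 0.0, 0.016], [0, 0, np.float64(0.03)], -1]
[[-0.014, 0.0, 0.025], [0, 0, np.float64(0.03)], -1]
[[-0.023, 0.0, 0.036], [0, 0, np.float64(0.03)], -1]
[[-0.031, 0.0, 0.048], [0, 0, np.float64(0.03)], -1]
[[-0.036, 0.0, 0.061], [0, 0, np.float64(0.03)], -1]
[[-0.041, 0.0, 0.077], [0, 0, np.float64(0.03)], -1]
[[-0.042, 0.0, 0.095], [0, 0, np.float64(0.03)], -1]
[[-0.041, 0.0, 0.112], [0, 0, np.float64(0.03)], -1]
[[-0.037, 0.0, 0.126], [0, 0, np.float64(0.03)], -1]
[[-0.034, 0.0, 0.139], [0, 0, np.float64(0.03)], -1]
[[-0.029, 0.0, 0.151], [0, 0, np.float64(0.03)], -1]
[[-0.023, 0.0, 0.162], [0, 0, np.float64(0.03)], -1]
[[-0.015, 0.0, 0.171], [0, 0, np.float64(0.03)], -1]
[[-0.012, 0.0, 0.175], [0, 0, np.float64(0.03)], -1]
```

View pics/l1.png

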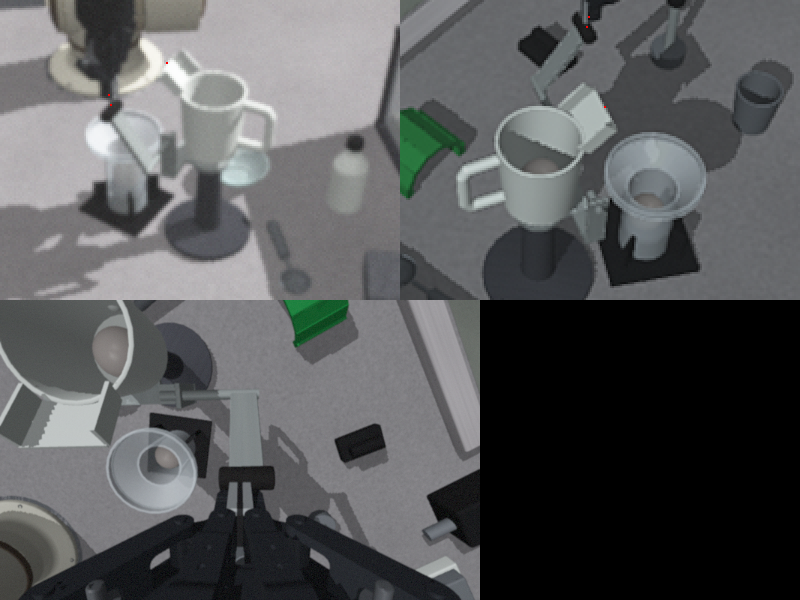

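The wrist view shows the roller just under the fingertips at (247,478), in line with the lever. The tube rim is at about (152,470) and ball2 inside it at (167,457). I'll check the tube centre from this view before tipping.

Run:
```python
from lev import *
w=cam('wrist'); print(plane(w,152/.75,170/.75,.158), plane(w,107/.75,170/.75,.158),plane(w,197/.75,170/.75,.158),'ball2',plane(w,167/.75,157/.75,.072))
for T in (plane(w,152/.75,170/.75,.158),np.array([.438,.009,0]),np.array([.432,.008,0])):
    v=T-A; print('in jug frame',v[0]*np.cos(h)+v[1]*np.sin(h),-v[0]*np.sin(h)+v[1]*np.cos(h))
u=proj(w,J(.074,0,.307))*.75; print('spout pred px',u+[0,300],'meas ~ (65,444)'); print(proj(w,J(0,0,.285))*.75+[0,300])
```

```text
[0.44239478 0.01027591 0.158     ] [0.38971502 0.04302301 0.158     ] [ 0.49508986 -0.02248071  0.158     ] ball2 [0.43443553 0.00708135 0.072     ]
in jug frame 0.14615481554610793 0.0033548034737831273
in jug frame 0.1495657300862893 0.0003039469612593493
in jug frame 0.15359329376784495 -0.004254422351446019
spout pred px [ 61.30092089 444.48236487] meas ~ (65,444)
[ 62.81241262 334.2415681 ]
```

carry_out(targets=[[[0,0,0.01],[0,0,0],-1],[[-0.004,0,0.016],[0,0,0],-1],[[-0.014,0,0.025],[0,0,0],-1],[[-0.023,0,0.036],[0,0,0],-1],[[-0.031,0,0.048],[0,0,0],-1],[[-0.036,0,0.061],[0,0,0],-1],[[-0.041,0,0.077],[0,0,0],-1],[[-0.042,0,0.095],[0,0,0],-1],[[-0.041,0,0.112],[0,0,0],-1],[[-0.037,0,0.126],[0,0,0],-1],[[-0.034,0,0.139],[0,0,0],-1]])

```text
time_s: 7.3
tcp_pos: [0.5506, -0.0456, 0.1829]
orientation: [-2.746, -1.526, -0.002]
wrist_force: [0.1, 3.0, 4.2]
finger_gap: 0.003
```

carry_out(targets=[[[0.005,0,0.012],[0,0,0],-1],[[0.011,0,0.023],[0,0,0],-1],[[0.016,0,0.029],[0,0,0],-1],[[0.019,0,0.032],[0,0,0],-1],[[0.019,0,0.032],[0,0,0],-1],[[0.019,0,0.032],[0,0,0],-1],[[0.019,0,0.032],[0,0,0],-1],[[0.019,0,0.032],[0,0,0],-1]])

```text
time_s: 8.3
tcp_pos: [0.5601, -0.0302, 0.1514]
orientation: [2.746, 1.526, -0.0]
wrist_force: [-1.6, 0.9, 2.1]
finger_gap: 0.0
```

Run:
```python
from lev import *
s=telemetry.read_state(); print(s['tcp_pos'],s['wrist_force'],s['finger_gap'])
sc=cam('scene'); e=cam('side'); w=cam('wrist')
o=np.zeros((600,800,3),np.uint8)
for k,(d,(u0,v0),(x,y)) in enumerate([(sc,(240,110),(0,0)),(e,(250,150),(400,0))]):
    o[y:y+300,x:x+400]=cv2.resize(d['color'][v0:v0+150,u0:u0+200],(400,300),interpolation=3)
o[300:,:480]=cv2.resize(w['color'],(480,300))
cv2.imwrite('pics/l2.png',o)
```

```text
[ 0.56010274 -0.03016051  0.15137616] [-1.64657943  0.85530875  2.10078728] 0.00038689044983210486
```

View pics/l2.png

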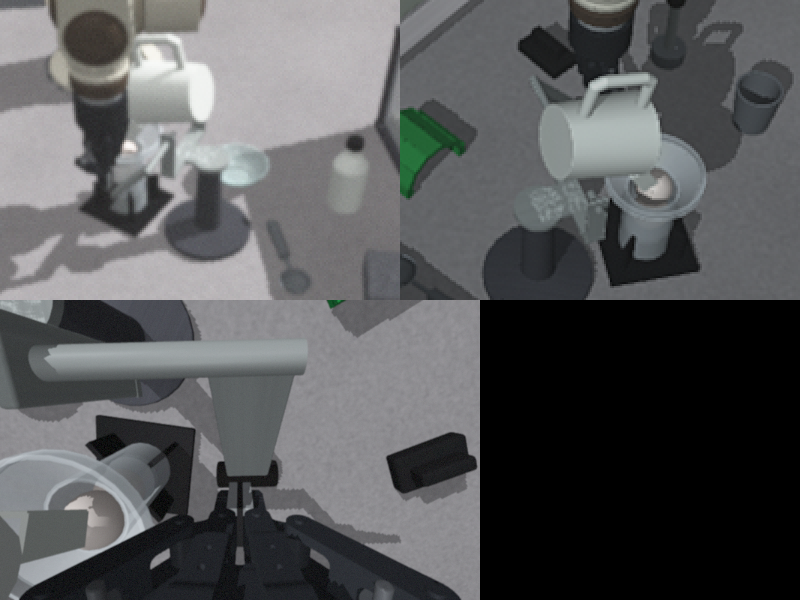

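A ball now sits at the throat of the tube, at (655,185) in the side view. The jug is held fully tipped. I'll retrace the arc so the jug swings back under control.

carry_out(targets=[[[-0.008,0,-0.009],[0,0,0],-1],[[-0.019,0,-0.032],[0,0,0],-1],[[-0.026,0,-0.059],[0,0,0],-1],[[-0.026,0,-0.094],[0,0,0],-1],[[-0.019,0,-0.123],[0,0,0],-1],[[-0.006,0,-0.146],[0,0,0],-1],[[0.005,0,-0.157],[0,0,0],-1],[[0.015,0,-0.165],[0,0,0],-1],[[0.015,0,-0.2],[0,0,0],-1],[[0.015,0,-0.26],[0,0,0],-1]])

```text
time_s: 9.7
tcp_pos: [0.5678, -0.0176, 0.4062]
orientation: [-2.745, -1.526, 0.004]
wrist_force: [1.5, -0.6, 1.6]
finger_gap: 0.003
```

Run:
```python
from lev import *
s=telemetry.read_state(); print(s['tcp_pos'],s['q'].round(2))
# tamper above: approach beside, yaw for radial camera
plan([(.60,-.289,.40,90,1),(.60,-.289,.33,90,1)])
```

```text
[ 0.56782359 -0.01759694  0.4061735 ] [-0.03  0.31  0.8   2.06 -0.    2.1 ]
yaw 58.1 pos [ 0.5678 -0.0176  0.4062] tilt 0.16
[[-0.213, 0.171, 0.006], [0, 0, np.float64(-6.37)], 1]
[[-0.213, 0.171, 0.076], [0, 0, np.float64(-6.37)], 1]
```

carry_out(targets=[[[-0.03,0.024,0],[0,0,-2],1],[[-0.06,0.048,0],[0,0,-4],1],[[-0.09,0.072,0],[0,0,-6],1],[[-0.12,0.096,0],[0,0,-8],1],[[-0.15,0.12,0],[0,0,-10],1],[[-0.18,0.145,0],[0,0,-12],1],[[-0.213,0.171,0],[0,0,-14],1],[[-0.213,0.171,0],[0,0,-16],1],[[-0.213,0.171,0],[0,0,-18],1],[[-0.213,0.171,0],[0,0,-18],1]])

```text
time_s: 10.95
tcp_pos: [0.5923, -0.2848, 0.3962]
orientation: [0.862, 3.009, -0.003]
wrist_force: [-0.3, -0.3, 0.2]
finger_gap: 1.003
```

carry_out(targets=[[[0,0,0],[0,0,-2],1],[[0,0,0],[0,0,-4],1],[[0,0,0],[0,0,-6],1],[[0,0,0],[0,0,-8],1],[[0,0,0],[0,0,-10],1],[[0,0,0],[0,0,-12],1],[[0,0,0],[0,0,-14],1],[[0,0,0],[0,0,-16],1],[[0,0,0],[0,0,-18],1],[[0,0,0],[0,0,-18],1]])

```text
time_s: 12.2
tcp_pos: [0.5926, -0.2843, 0.3962]
orientation: [-1.517, 2.744, -0.015]
wrist_force: [0.2, -0.2, 0.1]
finger_gap: 0.999
```

Run:
```python
from lev import *
s=telemetry.read_state(); print(s['tcp_pos'],s['wrist_force'],s['finger_gap'],s['q'].round(2))
sc=cam('scene'); e=cam('side'); w=cam('wrist')
cv2.imwrite('pics/raw_w3.png',w['color'])
im=w['color'].copy()
for p in [(.60,-.29,.175),(.60,-.29,.0),s['tcp_pos']]:
    u,v=proj(w,p); print(u,v); im[int(np.clip(v,0,399)),int(np.clip(u,0,639))]=(0,0,255)
o=np.zeros((600,800,3),np.uint8)
for k,(d,(u0,v0),(x,y)) in enumerate([(sc,(240,110),(0,0)),(e,(250,150),(400,0))]):
    o[y:y+300,x:x+400]=cv2.resize(d['color'][v0:v0+150,u0:u0+200],(400,300),interpolation=3)
o[300:,:480]=cv2.resize(im,(480,300))
o[300:,500:]=cv2.resize(sc['color'][180:280,160:260],(300,300),interpolation=3)
cv2.imwrite('pics/t1.png',o)
```

```text
[ 0.59258007 -0.28429498  0.39622774] [ 0.16439112 -0.1538181   0.10418245] 0.9991584234027598 [-0.45  0.63  1.23  2.17 -0.   -1.46]
313.21088231535026 175.5729661906266
316.3084337980967 156.5355788685182
318.6124594629735 259.6384065279759
```

View pics/t1.png

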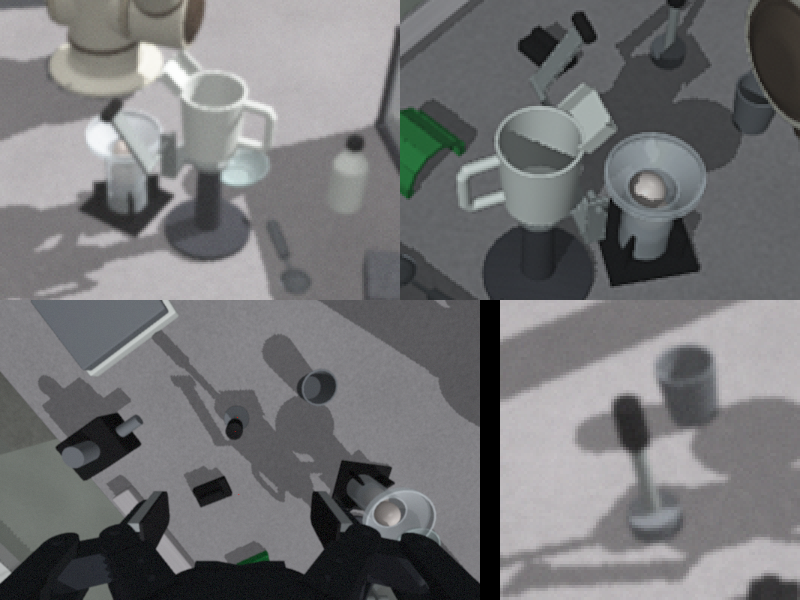

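The jug is upright again and ball1 rests on ball2 in the tube, at (648,187) in the side view. The tamper grip top is at raw wrist pixel (312,172).

Run:
```python
from lev import *
w=cam('wrist'); g=cv2.cvtColor(w['color'],6)
sub=g[150:195,295:330]; m=(sub<45).astype('uint8'); n,l,st,c=cv2.connectedComponentsWithStats(m)
print(st[1:],c[1:]+[295,150])
print(plane(w,312,172,.175),plane(w,313.2,174,.160)); X=plane(w,312,172,.175)
plan([(X[0],X[1],z,-122,1) for z in (.34,.26,.20,.135)])
```

```text
[[  7   8  22  28 485]] [[312.47010309 171.56907216]]
[ 0.59895424 -0.29429854  0.175     ] [ 0.60088052 -0.28951173  0.16      ]
yaw -122.1 pos [ 0.5927 -0.2843  0.3961] tilt 0.65
[[0.005, -0.01, 0.056], [0, 0, np.float64(-0.02)], 1]
[[0.005, -0.009, 0.136], [0, 0, np.float64(-0.02)], 1]
[[0.005, -0.008, 0.196], [0, 0, np.float64(-0.02)], 1]
[[0.005, -0.008, 0.261], [0, 0, np.float64(-0.02)], 1]
```

carry_out(targets=[[[0,0,0.05],[0,0,0],1],[[0,0,0.1],[0,0,0],1],[[0,0,0.15],[0,0,0],1],[[0,0,0.15],[0,0,0],1],[[0,0,0.15],[0,0,0],1]])

```text
time_s: 13.02
tcp_pos: [0.5949, -0.2853, 0.2487]
orientation: [-1.521, 2.74, -0.018]
wrist_force: [-0.8, -0.1, 1.0]
finger_gap: 1.0
```

Run:
```python
from lev import *
w=cam('wrist'); cv2.imwrite('pics/w4.png',w['color']); g=cv2.cvtColor(w['color'],6)
p=proj(w,(.6,-.29,.175)); print(p,proj(w,(.6,-.29,0)),w['P'])
u,v=[int(k) for k in p]
sub=g[max(v-45,0):v+45,u-45:u+45]; m=(sub<45).astype('uint8'); n,l,st,c=cv2.connectedComponentsWithStats(m)
print(st[1:]+np.array([u-45,max(v-45,0),0,0,0]),c[1:]+[u-45,max(0,v-45)])
plan([(.6,-.29,.131,-122,1)])
```

```text
[310.77928788 212.90165628] [316.40279974 171.16420835] [ 0.55617156 -0.34282618  0.39291394]
[[ 290  179   38   49 1412]] [[309.40226629 204.28116147]]
yaw -121.9 pos [ 0.5956 -0.2857  0.2505] tilt 1.0
[[0.002, -0.004, 0.12], [0, 0, np.float64(0.02)], 1]
```

View pics/w4.png

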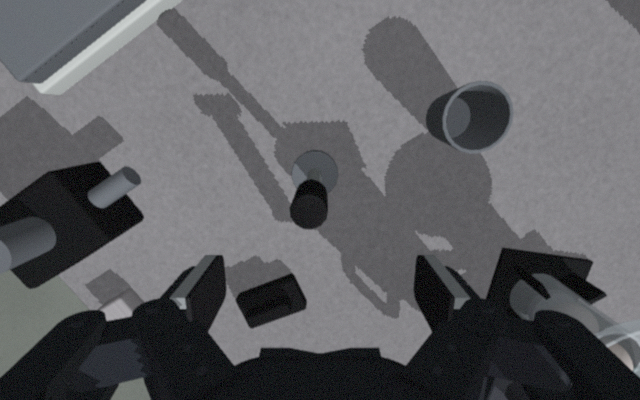

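The grip is at (309,205) and the foot at (315,172), close to predictions. The tool leans 1°, so the next move corrects that too.

```bash
cat >> h.py <<'E'
def goto(x,y,z,yaw):
    s=telemetry.read_state(); m=R.from_rotvec(s['orientation']); t=np.radians(yaw)
    D=R.from_matrix(np.array([[np.cos(t),np.sin(t),0],[np.sin(t),-np.cos(t),0],[0,0,-1]]))
    print('shift',m.inv().apply(np.array([x,y,z])-s['tcp_pos']).round(4).tolist(),'turn',(np.degrees((m.inv()*D).as_rotvec())/5).round(2).tolist())
E
python3 - <<'E'
from lev import *
w=cam('wrist'); X=plane(w,309,209,.175); print(X, plane(w,315,172,.02)); print(telemetry.read_state()['wrist_force'])
goto(.5995,-.292,.20,-122);goto(.5995,-.292,.131,-122)
E
```

```text
[ 0.60082202 -0.29317505  0.175     ] [ 0.60131716 -0.29313015  0.02      ]
[ 0.87080968 -0.00677507  0.22029438]
shift [0.0034, -0.0053, 0.0511] turn [-0.21, 0.02, 0.02]
shift [0.0036, -0.004, 0.1201] turn [-0.21, 0.02, 0.02]
```

carry_out(targets=[[[0.0035,-0.006,0.05],[-0.2,0,0],1],[[0.0035,-0.006,0.09],[-0.2,0,0],1],[[0.0035,-0.006,0.12],[-0.2,0,0],1],[[0.0035,-0.006,0.12],[-0.2,0,0],1],[[0.0035,-0.006,0.12],[-0.2,0,0],-1],[[0.0035,-0.006,0.12],[-0.2,0,0],-1],[[0.0035,-0.006,0.12],[-0.2,0,0],-1],[[0.0035,-0.006,0.12],[-0.2,0,0],-1],[[0.0035,-0.006,0.12],[-0.2,0,0],-1],[[0.0035,-0.006,0.12],[-0.2,0,0],-1]], squeeze=40)

```text
time_s: 14.38
tcp_pos: [0.5993, -0.2921, 0.1273]
orientation: [1.526, -2.745, -0.006]
wrist_force: [1.2, -1.1, 6.0]
finger_gap: 0.311
```

Run:
```python
from lev import *
s=telemetry.read_state(); print(s['finger_gap']*85,s['wrist_force'],s['q'].round(2),s['tcp_pos'])
goto(.6,-.292,.33,-122);goto(.438,.009,.33,-122)
```

```text
26.45918620507503 [ 1.21378009 -1.13696637  6.0250124 ] [-0.45  0.36  0.3   1.51  0.   -1.47] [ 0.59931374 -0.29210393  0.12731902]
shift [-0.0007, 0.0002, -0.2027] turn [0.04, 0.02, 0.03]
shift [-0.1708, 0.2967, -0.2013] turn [0.04, 0.02, 0.03]
```

carry_out(targets=[[[0,0,-0.05],[0,0,0],-1],[[0,0,-0.1],[0,0,0],-1],[[0,0,-0.15],[0,0,0],-1],[[0,0,-0.195],[0,0,0],-1],[[-0.02,0.04,-0.195],[0,0,0],-1],[[-0.045,0.08,-0.195],[0,0,0],-1],[[-0.07,0.125,-0.195],[0,0,0],-1],[[-0.095,0.17,-0.195],[0,0,0],-1],[[-0.12,0.215,-0.195],[0,0,0],-1],[[-0.145,0.255,-0.195],[0,0,0],-1],[[-0.171,0.297,-0.195],[0,0,0],-1],[[-0.171,0.297,-0.195],[0,0,0],-1]])

```text
time_s: 15.88
tcp_pos: [0.4362, 0.0115, 0.3237]
orientation: [1.53, -2.742, -0.01]
wrist_force: [-0.1, -0.3, -1.2]
finger_gap: 0.315
```

Run:
```python
from lev import *
s=telemetry.read_state(); print(s['finger_gap']*85,s['wrist_force'],s['q'].round(2),s['tcp_pos'])
goto(.438,.009,.28,-122)
w=cam('wrist'); e=cam('side'); sc=cam('scene')
o=np.zeros((600,800,3),np.uint8)
im=w['color'].copy()
for t in np.arange(0,6.3,.4):
    for r,z in ((.058,.158),(.030,.125)):
        u,v=proj(w,(.438+r*np.cos(t),.009+r*np.sin(t),z)); 
        if 0<v<400 and 0<u<640: im[int(v),int(u)]=(0,0,255)
o[:300,:480]=cv2.resize(im,(480,300),interpolation=2)
for d,(u0,v0),(x,y) in [(sc,(230,90),(0,300)),(e,(280,130),(400,300))]:
    o[y:y+300,x:x+400]=cv2.resize(d['color'][v0:v0+150,u0:u0+200],(400,300),interpolation=3)
cv2.imwrite('pics/p1.png',o); cv2.imwrite('pics/raw_w5.png',w['color'])
```

```text
26.763117271919178 [-0.11089766 -0.26574432 -1.15348394] [ 0.02 -0.12  0.15  1.85  0.   -0.99] [0.43620942 0.01153467 0.32366673]
shift [0.0013, -0.0031, 0.0436] turn [0.07, 0.02, 0.07]
```

View pics/p1.png

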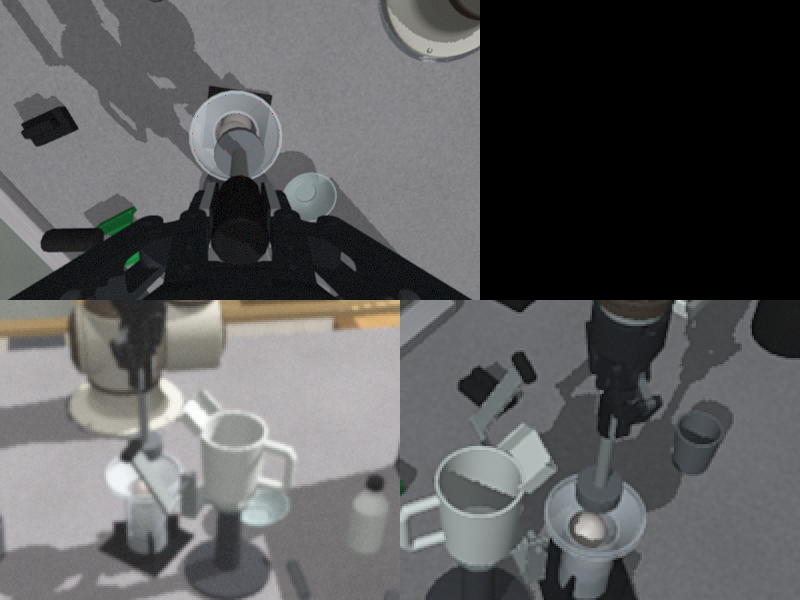

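Wrist view: the rim ellipse spans x 190–282 and y 92–180, and the tamper foot is at (240,150), held upright over the tube. I'll refine the tube centre from the raw frame.

Run:
```python
from lev import *
w=cam('wrist')
c=plane(w,236/.75,136/.75,.158); print('centre',c)
for a in ((190,136),(282,136),(236,92),(236,180)):
    X=plane(w,a[0]/.75,a[1]/.75,.158); print(a,X.round(4))
for nm,T in (('a',(.438,.009)),('b',c[:2])):
    print(nm,[ (proj(w,(T[0]+.058*dx,T[1]+.058*dy,.158))*.75).round(1).tolist() for dx,dy in ((-.848,.53),(.848,-.53),(-.53,-.848),(.53,.848))])
# ball1 top-visible centroid, brightness blob
im=w['color'].astype(int)
s=telemetry.read_state(); print(s['tcp_pos']); X=s['tcp_pos']-[0,0,.127]
print('foot ring px',[(proj(w,X+np.array([.0275*dx,.0275*dy,.0]))*.75).round(1).tolist() for dx,dy in ((-.848,.53),(.848,-.53),(-.53,-.848),(.53,.848))])
goto(.438,.009,.28,-122)
```

```text
centre [0.43742316 0.00263273 0.158     ]
(190, 136) [ 0.4889 -0.0295  0.158 ]
(282, 136) [0.3858 0.0348 0.158 ]
(236, 92) [ 0.4075 -0.0451  0.158 ]
(236, 180) [0.4706 0.0555 0.158 ]
a [[281.8, 140.3], [194.4, 140.2], [238.2, 95.3], [238.1, 180.9]]
b [[279.8, 136.1], [192.0, 135.9], [235.9, 90.6], [236.1, 177.1]]
[0.43792515 0.00886475 0.32281727]
foot ring px [[261.6, 147.2], [214.8, 147.1], [238.2, 123.8], [238.2, 169.2]]
shift [-0.0001, -0.0003, 0.0428] turn [0.08, 0.01, 0.02]
```

Run:
```python
from lev import *
from scipy.optimize import least_squares
for n in ('wrist','side','scene'):
    d=cam(n); g=cv2.GaussianBlur(cv2.cvtColor(d['color'],6),(3,3),0).astype(np.float32); c=np.array([.437,.006])
    for it in range(4):
        pts=[]; rr=np.arange(.048,.072,.0005)
        for t in np.arange(0,2*np.pi,.05):
            q=np.array([proj(d,(c[0]+r*np.cos(t),c[1]+r*np.sin(t),.158)) for r in rr],np.float32)
            p=cv2.remap(g,q[:,0].reshape(1,-1),q[:,1].reshape(1,-1),1).ravel()
            dg=np.diff(p); k=dg.argmin()   # bright->dark outward = outer rim edge
            if dg[k]<-1.5: pts.append((c[0]+rr[k]*np.cos(t),c[1]+rr[k]*np.sin(t)))
        pts=np.array(pts)
        f=least_squares(lambda x:np.hypot(pts[:,0]-x[0],pts[:,1]-x[1])-x[2],[*c,.06],loss='soft_l1',f_scale=.001); c=f.x[:2]
    res=np.abs(f.fun); print(n,f.x.round(4),len(pts),np.median(res).round(4))
```

```text
wrist [0.4385 0.0075 0.0615] 126 0.0005
side [0.4348 0.0144 0.0636] 102 0.0016
scene [0.4591 0.0048 0.0571] 84 0.0047
```

The wrist circle fit is clean: (0.4385, 0.0075), r 61.5 mm, residual 0.5 mm. I'll use it and descend gently.

carry_out(targets=[[[0.001,-0.001,0.015],[0.1,0,0],-1],[[0.001,-0.001,0.03],[0.1,0,0],-1],[[0.001,-0.001,0.045],[0.1,0,0],-1],[[0.001,-0.001,0.055],[0.1,0,0],-1],[[0.001,-0.001,0.06],[0.1,0,0],-1],[[0.001,-0.001,0.06],[0.1,0,0],-1]])

```text
time_s: 16.98
tcp_pos: [0.4377, 0.0082, 0.2631]
orientation: [-1.525, 2.744, -0.002]
wrist_force: [-0.5, 0.4, -0.9]
finger_gap: 0.314
```

carry_out(targets=[[[0,0,0.002],[0,0,0],-1],[[0,0,0.004],[0,0,0],-1],[[0,0,0.006],[0,0,0],-1],[[0,0,0.006],[0,0,0],-1]])

```text
time_s: 17.48
tcp_pos: [0.4382, 0.0084, 0.2575]
orientation: [-1.524, 2.743, -0.003]
wrist_force: [3.4, 0.5, 1.3]
finger_gap: 0.317
```

carry_out(targets=[[[0,0,0.002],[0,0,0],-1],[[0,0,0.004],[0,0,0],-1],[[0,0,0.004],[0,0,0],-1]])

```text
time_s: 17.85
tcp_pos: [0.4378, 0.0084, 0.253]
orientation: [-1.525, 2.744, -0.002]
wrist_force: [1.5, 1.2, 2.4]
finger_gap: 0.317
```

carry_out(targets=[[[0,0,0.002],[0,0,0],-1],[[0,0,0.004],[0,0,0],-1],[[0,0,0.004],[0,0,0],-1]])

```text
time_s: 18.23
tcp_pos: [0.4376, 0.0083, 0.2488]
orientation: [-1.525, 2.744, -0.002]
wrist_force: [2.7, 0.4, 2.1]
finger_gap: 0.318
```

carry_out(targets=[[[0,0,0.003],[0,0,0],-1],[[0,0,0.006],[0,0,0],-1],[[0,0,0.009],[0,0,0],-1],[[0,0,0.009],[0,0,0],-1]])

```text
time_s: 18.73
tcp_pos: [0.4376, 0.0083, 0.2398]
orientation: [-1.525, 2.744, -0.002]
wrist_force: [2.6, 0.5, 1.6]
finger_gap: 0.319
```

carry_out(targets=[[[0,0,0.002],[0,0,0],-1],[[0,0,0.004],[0,0,0],-1],[[0,0,0.006],[0,0,0],-1],[[0,0,0.006],[0,0,0],-1]])

```text
time_s: 19.23
tcp_pos: [0.4376, 0.0083, 0.2338]
orientation: [-1.525, 2.744, -0.002]
wrist_force: [2.0, -0.9, 1.6]
finger_gap: 0.32
```

carry_out(targets=[[[0,0,0.002],[0,0,0],-1],[[0,0,0.004],[0,0,0],-1],[[0,0,0.0055],[0,0,0],-1],[[0,0,0.0055],[0,0,0],-1]])

```text
time_s: 19.73
tcp_pos: [0.4379, 0.0082, 0.2288]
orientation: [-1.525, 2.744, -0.003]
wrist_force: [2.3, -0.7, 4.2]
finger_gap: 0.318
```

carry_out(targets=[[[0,0,0.001],[0,0,0],-1],[[0,0,0.001],[0,0,0],-1]])

```text
time_s: 19.98
tcp_pos: [0.4381, 0.0081, 0.2284]
orientation: [-1.524, 2.743, -0.004]
wrist_force: [1.1, -1.2, 9.3]
finger_gap: 0.316
```

carry_out(targets=[[[0,0,0.001],[0,0,0],-1],[[0,0,0.001],[0,0,0],-1]])

```text
time_s: 20.23
tcp_pos: [0.4383, 0.008, 0.228]
orientation: [-1.524, 2.742, -0.006]
wrist_force: [1.1, -2.3, 12.3]
finger_gap: 0.318
```

carry_out(targets=[[[0,0,0.001],[0,0,0],-1],[[0,0,0.001],[0,0,0],-1],[[0,0,0.001],[0,0,0],-1]])

```text
time_s: 20.6
tcp_pos: [0.4384, 0.0079, 0.2276]
orientation: [-1.523, 2.742, -0.007]
wrist_force: [0.2, -2.2, 16.9]
finger_gap: 0.316
```

carry_out(targets=[[[0,0,0.0005],[0,0,0],-1],[[0,0,0.0005],[0,0,0],-1],[[0,0,0.0005],[0,0,0],-1]])

```text
time_s: 20.98
tcp_pos: [0.4384, 0.0079, 0.2275]
orientation: [-1.523, 2.741, -0.007]
wrist_force: [-1.1, -2.7, 19.3]
finger_gap: 0.316
```

Run:
```python
from lev import *
s=telemetry.read_state(); print(s['finger_gap']*85,s['wrist_force'],s['tcp_pos'])
w=cam('wrist'); e=cam('side'); sc=cam('scene')
o=np.zeros((600,800,3),np.uint8)
o[:300,:480]=cv2.resize(w['color'],(480,300),interpolation=2)
for d,(u0,v0),(x,y) in [(sc,(260,130),(0,300)),(e,(320,180),(400,300))]:
    o[y:y+300,x:x+400]=cv2.resize(d['color'][v0:v0+105,u0:u0+140],(400,300),interpolation=3)
cv2.imwrite('pics/p2.png',o)
```

```text
26.861603876491312 [-1.07483194 -2.7481289  19.31754635] [0.43844821 0.00786173 0.22749301]
```

View pics/p2.png

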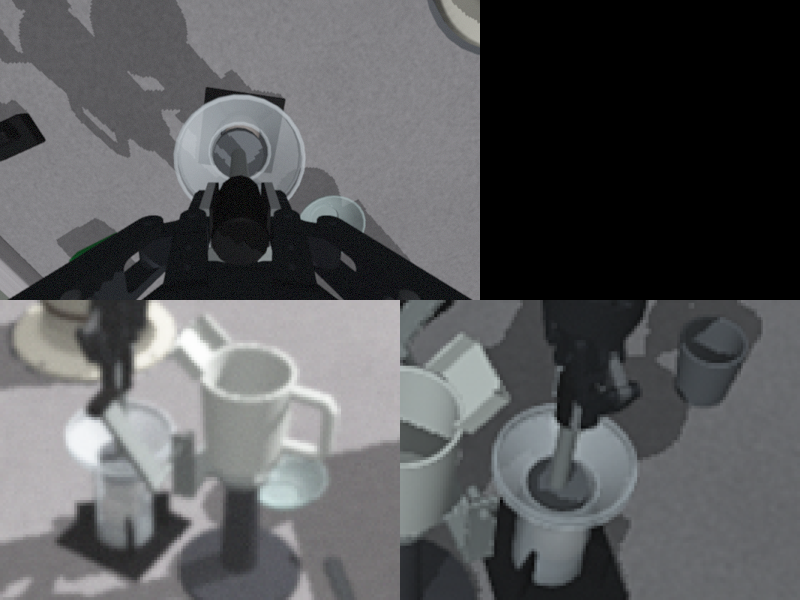

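The tamper foot is seated in the bore at (560,480) in the side view. The force rises stiffly to about 19 N with almost no travel, so the grid is on its stop. I'll unload, open the gripper and lift straight off.

carry_out(targets=[[[0,0,-0.001],[0,0,0],-1],[[0,0,-0.002],[0,0,0],-1],[[0,0,-0.003],[0,0,0],-1],[[0,0,-0.003],[0,0,0],-1]])

```text
time_s: 21.62
tcp_pos: [0.4381, 0.0081, 0.2284]
orientation: [-1.525, 2.744, -0.004]
wrist_force: [3.1, -2.0, 6.9]
finger_gap: 0.313
```

carry_out(targets=[[[0,0,0],[0,0,0],-0.2],[[0,0,0],[0,0,0],0],[[0,0,0],[0,0,0],0.5],[[0,0,0],[0,0,0],0.5],[[0,0,-0.03],[0,0,0],0.5],[[0,0,-0.07],[0,0,0],0.5],[[0,0,-0.11],[0,0,0],0.5],[[0.02,-0.05,-0.12],[0,0,0],0.5],[[0.04,-0.09,-0.12],[0,0,0],0.5],[[0.06,-0.12,-0.12],[0,0,0],0.5],[[0.06,-0.12,-0.12],[0,0,0],0.5]])

```text
time_s: 23.0
tcp_pos: [0.5084, -0.1078, 0.3472]
orientation: [-1.522, 2.747, -0.001]
wrist_force: [-0.3, 0.9, -0.2]
finger_gap: 0.753
```

Run:
```python
from lev import *
s=telemetry.read_state(); print(s['finger_gap']*85,s['wrist_force'],s['tcp_pos'])
e=cam('side'); sc=cam('scene')
for z in (.175,.119): 
    for n,d in (('scene',sc),('side',e)): print(n,z,proj(d,(.4383,.008,.0995+z)).round(1))
o=np.zeros((600,800,3),np.uint8)
for d,(u0,v0),(x,y) in [(sc,(240,90),(0,0)),(e,(310,140),(400,0))]:
    o[y:y+400,x:x+400]=cv2.resize(d['color'][v0:v0+133,u0:u0+133],(400,400),interpolation=3)
cv2.imwrite('pics/p3.png',o)
```

```text
63.98362514074972 [-0.31934896  0.90834311 -0.20486431] [ 0.50837173 -0.1078006   0.34718339]
scene 0.175 [300.8 144.4]
side 0.175 [382.5 204.3]
scene 0.119 [301.4 159.4]
side 0.119 [379.9 219.6]
```

View pics/p3.png

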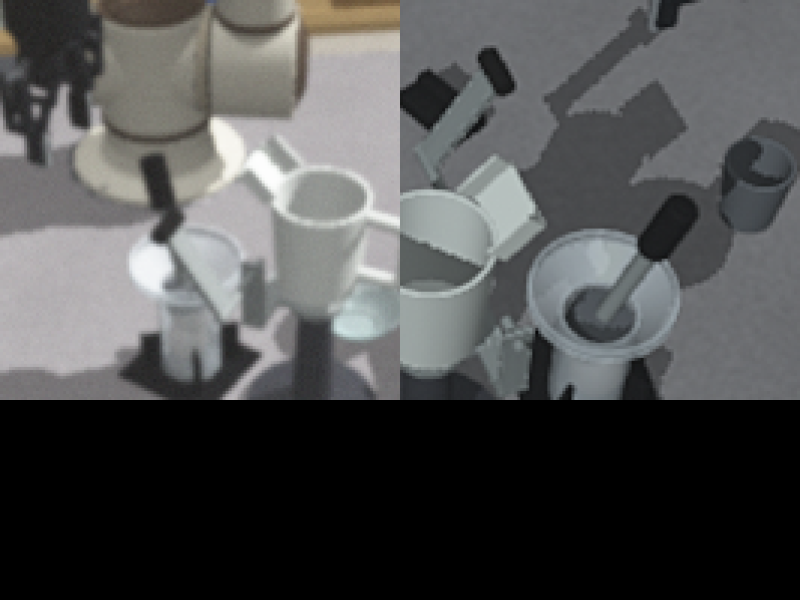

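The tamper stands in the tube but leans: its grip top is at side raw (405,208) against an upright prediction of (382,204). I'll measure the lean.

Run:
```python
from lev import *
from scipy.optimize import least_squares
e=cam('side'); sc=cam('scene')
# bias-corrected: use known upright reference pixels offset = none
def tri(a,b):
    f=least_squares(lambda X:np.r_[proj(sc,X)-a,proj(e,X)-b],[.43,0,.27]); return f.x,f.fun
def dark(d,u0,v0,u1,v1):
    g=cv2.cvtColor(d['color'],6)[v0:v1,u0:u1]; m=(g<40).astype('uint8'); n,l,st,c=cv2.connectedComponentsWithStats(m); 
    for s_,c_ in zip(st[1:],c[1:]): 
        if s_[4]>30: print(s_+[u0,v0,0,0,0],c_+[u0,v0])
dark(sc,280,135,305,162); dark(e,385,195,420,232)
top,r=tri((290.7,143.5),(406,208)); print('top',top,r)
b,r=tri((293.5,157.5),(394.5,222)); print('grip bottom',b,r)
ax=top-b; print('lean',np.degrees(np.arccos(ax[2]/np.linalg.norm(ax))))
v=top-np.array([.4383,.008,.11]); print('lean from foot',v,np.degrees(np.arccos(v[2]/np.linalg.norm(v))))
```

```text
[389 205  20  22 255] [398.69411765 215.30588235]
top [ 0.3975808  -0.02592644  0.25748192] [-1.54518105 -1.02330602 -1.04687885  0.84214774]
grip bottom [ 0.41105948 -0.01524092  0.20829352] [ 0.08880661  0.05556471  0.06135683 -0.04685491]
lean 19.27396622066283
lean from foot [-0.0407192  -0.03392644  0.14748192] 19.766901533095126
```

The measured lean is about 17–19° (0.30–0.34 rad), under 0.4 rad. It fits the foot bearing on the bore wall; geometry predicts at least 15°. I'll check that everything is static, then hand in.

carry_out(targets=[[[0.02,-0.03,0],[0,0,0],0.5],[[0.02,-0.03,0],[0,0,0],0.5],[[0.02,-0.03,0],[0,0,0],0.5],[[0.02,-0.03,0],[0,0,0],0.5],[[0.02,-0.03,0],[0,0,0],0.5],[[0.02,-0.03,0],[0,0,0],0.5],[[0.02,-0.03,0],[0,0,0],0.5],[[0.02,-0.03,0],[0,0,0],0.5]])

```text
time_s: 24.2
tcp_pos: [0.5226, -0.1388, 0.3484]
orientation: [-1.525, 2.744, -0.002]
wrist_force: [0.0, -0.6, 0.1]
finger_gap: 0.747
```

Run:
```python
from lev import *
e=cam('side'); g=cv2.cvtColor(e['color'],6)[195:232,385:420]; m=(g<40).astype('uint8'); n,l,st,c=cv2.connectedComponentsWithStats(m)
k=st[1:,4].argmax()+1; print(st[k],c[k]+[385,195]); s=telemetry.read_state(); print(s['time_s'],s['wrist_force'])
still=np.hypot(*(c[k]+[385,195]-[398.7,215.3]))<0.6
if still: print('handed in',order.hand_in())
```

```text
[  4  10  20  22 255] [398.69411765 215.30588235]
24.25 [-0.18225263 -0.50180873 -0.11191493]
the job is handed in; nothing more can be done
handed in None
```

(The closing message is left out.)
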